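# Pump the low ratchet jack up to match its neighbour

## Task

Two like ratchet jacks on the garage bench are to carry a door level between them, but one saddle stands lower than the other. Pump the lower jack's lever, full strokes down and fully up again, each of which lifts the ram by just one tooth, until its saddle is level with the other's; it cannot be let down again, so stop in time. Work it by the lever only, never by its ram or saddle, and leave the other jack as it is set.

Things in the scene. Friction and masses are not known exactly. Their poses are not given: they have to be found in the camera images.
- saddle_a: Ram of the jack that starts lower, by 32 to 70 mm (left or right, it varies): square steel saddle, 75 mm, on a toothed bar rising from a grey frame 150 mm high, fixed to the bench. Origin: middle of the saddle's top, 180 (fully down) to 280 mm above the bench; z up, x away from the lever. A full stroke lifts it one tooth, 14 mm (the first: 4 to 18). A 16 N brake holds it where left.
- saddle_b: Ram of the other, like jack, which stands higher: already set to the wanted height, its saddle's top about 257 mm above the bench. Origin and axes as saddle_a. After the right number of full strokes saddle_a comes level with it to within 4 mm.
- pad_a (a point): Middle of the top of the black pad (50 mm along the lever, 36 wide, 12 thick) at the free end of the low jack's lever, on its robot side. Lever pivot: 53 mm from the ram's axis towards the pad, 110 mm above the bench. Pad: 150 mm from the pivot; its top is 153 mm above the bench at rest, 78 mm when pressed fully down.
- lever_a (a joint): Angle of the low jack's lever, rad: 0 at rest (handle 14.5 degrees above level), grows as the pad is pressed down, to a hard stop at 0.505 (14.5 degrees below level). A full tooth needs 0.46 or more, and a return below 0.05 to catch the next. Springs back up by itself within 1 s. Pressing takes 5 to 15 N.

How it is judged:
By the outcome, as a careful person would: the job done as asked, in the order asked, and still so for the second after the job is handed in, with the robot touching nothing.
It also fails if it takes over 58 s, if anything falls off the work surface, if the arm or the gripper's body presses on something with over 40 N, if the wrist force passes 120 N, or if a joint passes its speed limit or range.

## Robot

A 7-joint arm with a two-finger parallel gripper is mounted at the origin on the work surface. World frame = base frame: x ahead of the robot, y to its left, z up, the work surface at z = 0. Lengths are in mm, angles in rad, forces in N, time in s.
With the tool pointing down it reaches from about 400 to 875 mm from the base axis. Payload 4.4 kg.
Tool frame: the origin (TCP) lies at the very end of the fingers, on their centre line; the grasp point (between the pads) lies 19 mm behind it; z points along the fingers, y is the direction in which the jaws open and shut (so a half turn about z gives the same grasp; the last joint's range is limited). The gripper opens to 85 mm and grips with 20 to 120 N. Pads are 22 mm wide; open, the fingers measure 114 mm over their backs; the gripper's body (76 mm by 85 mm) begins 54 mm behind the grasp point. The pads swing forward as they close: fully open they stand 13 mm farther back than shut.
Start: joints at [1.189, 0.628, 0.038, 1.517, -0.027, 0.996, -0.02], TCP at [201.903, -617.862, 231.313] pointing down, gripper open.
Joint ranges: [-3.06, 3.06], [-0.37, 2.12], [-1.25, 1.32], [0.18, 2.47], [-1.1, 4.24], [0.23, 1.98], [-2.94, 2.94]. Speed limits (rad/s): [2.57, 2.57, 3.14, 3.14, 3.14, 3.14, 3.14].

## Interface

Orientations are given as [roll, pitch, yaw] about the fixed x, y, z axes, in that order (R = Rz(yaw) Ry(pitch) Rx(roll)).
In Python, from cell import ctrl, eyes gives the robot as it stands.
- The arm moves only by the tool move_arm, never from a script. Its argument "increments" is a list of rows, each a list of 6 numbers: the shift along the tool's x, y, z in cm, then the turn, a rotation vector about the tool's x, y, z in degrees. In form: [[x, y, z, wx, wy, wz], ...]. A call has 1 to 20 rows; each row is the pose to reach, as a shift and turn from the pose commanded when the call began, along the tool's axes at that moment; what a row does not reach only later rows make up. A row lasts 1/10 s, in which the tool goes at most 50 mm and 8.59 degrees, less where a joint would pass 70% of its speed; a pose out of reach is approached as far as the arm can. A call with a gripper value outside its range is refused whole. "grip" is the opening, from -1 (shut) to 1 (fully open), set as the call begins (left out, the last holds). The fingers move at their own pace and stop on an object; the grip force is fixed at half the most. Time passes only in rows, so rows that repeat a pose let the fingers close. It gives the time, the measured TCP pose, the force and the opening at its end, in the units of the state.
- ctrl.read_state(): the state, without advancing time (a new reading comes with each control period).
- eyes.get_image(name): name is "scene" or "top" or "wrist"; returns the picture (400x640x3 uint8, red, green, blue); there is no depth.
- eyes.calibration(name): a dict with "fx", "fy", "cx", "cy" (pixels), "pose" (4x4, takes a point from camera to world coordinates); the wrist camera has in their place "tool_from_camera" (4x4, takes a point from camera to tool coordinates, whose origin is the TCP and whose axes are the flange's). Camera axes: x right, y up, looking along -z (the intrinsics and any distortion apply to the point x, -y, -z); pixel columns grow to the right and rows downward; lengths in mm; the calibration is good to about 2 mm. A picture is of the moment at which its call begins: read the wrist's pose just before it. calibration takes no time and is no camera call.
- ctrl.finish_job(): hands the job in, once; it reports no verdict.
The state is a dict: "clock": time; "qpos": joint angles; "qd": joint speeds; "tau": joint torques, N m; "eef_pos": TCP position; "tool_rot": TCP orientation; "force": force on the tool from outside, world axes, zero at the start; "torque": the same for the moment, N m; "width": finger opening in mm.
Only numpy, scipy, OpenCV 4.12 (cv2) and the standard library are available. Lean on these libraries where they do the work, as an engineer would, in place of code of your own. Each camera call takes 0.05 s, during which the arm holds its last target. There are 200 camera calls.

## Working session

There is one attempt and no reset: what is moved stays moved. The work goes in short steps, Python scripts to look and compute and a tool call to move; the robot and the scene stay as the last step left them, time stands still between calls to the robot, and variables do not carry over. Pictures are saved under pics/ and viewed, about 8 in all and at most 12, crops included, and the job is handed in when it is done.

Besides the shell and the picture viewer there is one more tool, called after "Request:" as name(argument=value, ...) on one line, values as JSON. move_arm: Moves the arm, as the interface text tells. Its arguments: {"type":"object","properties":{"increments":{"type":"array","items":{"type":"array","items":{"type":"number"}}},"grip":{"type":"number"}},"required":["increments"]}

```bash
mkdir -p pics; ls; cat > h.py <<'E'
import numpy as np, cv2
from cell import ctrl, eyes
def snap(n,f):
    im=eyes.get_image(n); cv2.imwrite('pics/'+f,im[:,:,::-1]); return im
def ray(c,u,v):
    P=np.array(c['pose']); d=np.array([(u-c['cx'])/c['fx'],-(v-c['cy'])/c['fy'],-1.0])
    return P[:3,3],P[:3,:3]@d
def onz(c,u,v,z):
    o,d=ray(c,u,v); return o+d*(z-o[2])/d[2]
def proj(c,p):
    P=np.array(c['pose']); q=P[:3,:3].T@(np.array(p,float)-P[:3,3]); return c['cx']+c['fx']*q[0]/-q[2], c['cy']-c['fy']*q[1]/-q[2]
E
python3 - <<'E'
from h import *
a=snap('scene','s1.png');b=snap('top','t1.png')
for n in('scene','top','wrist'): print(n,{k:np.round(v,3).tolist() if not isinstance(v,str) else v for k,v in eyes.calibration(n).items()})
s=ctrl.read_state();print(s)
E
```

```text
pics
scene {'fx': 507.352, 'fy': 507.352, 'cx': 322.521, 'cy': 198.394, 'pose': [[-0.85, -0.424, 0.312, 903.613], [0.527, -0.685, 0.503, 486.683], [0.0, 0.592, 0.806, 974.691], [0.0, 0.0, 0.0, 1.0]]}
top {'fx': 485.455, 'fy': 485.455, 'cx': 307.19, 'cy': 200.084, 'pose': [[-0.016, 0.978, -0.209, 399.629], [-1.0, -0.015, 0.008, -15.638], [0.004, 0.209, 0.978, 1107.122], [0.0, 0.0, 0.0, 1.0]]}
wrist {'fx': 283.326, 'fy': 283.326, 'cx': 319.505, 'cy': 201.956, 'tool_from_camera': [[0.0, 0.956, 0.293, 74.596], [1.0, -0.0, -0.001, -0.653], [-0.001, 0.293, -0.956, -141.745], [0.0, 0.0, 0.0, 1.0]]}
{'clock': 0.1, 'qpos': array([ 1.18921024,  0.62930075,  0.03847164,  1.51826053, -0.02696177,
        0.99630298, -0.01998726]), 'qd': array([ 0.00133161, -0.00270025,  0.00076276, -0.00076622,  0.00176869,
       -0.00159269,  0.00070472]), 'tau': array([ 3.12540476e-03, -5.64537299e+01,  1.23110946e+00, -1.93970811e+01,
        1.14830327e-02,  5.50280150e-03, -1.16463042e-05]), 'eef_pos': array([ 201.69527157, -617.32419668,  230.45340537]), 'tool_rot': array([-3.13984081e+00,  6.79982874e-05,  3.15798110e-01]), 'force': array([-0.34043832, -0.44119701,  0.59800078]), 'torque': array([ 0.03266453,  0.02949584, -0.0308942 ]), 'width': 84.98879304194328}
```

View pics/s1.png

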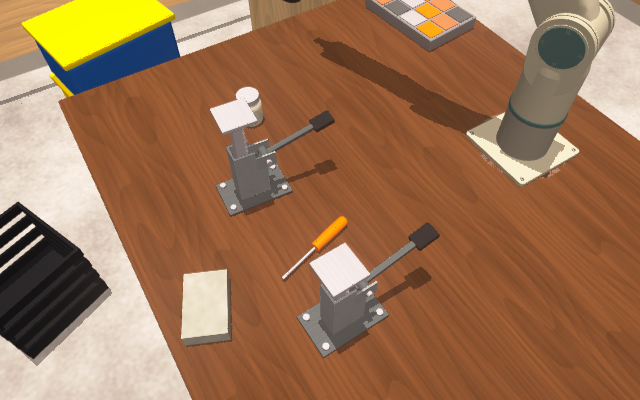

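View pics/t1.png

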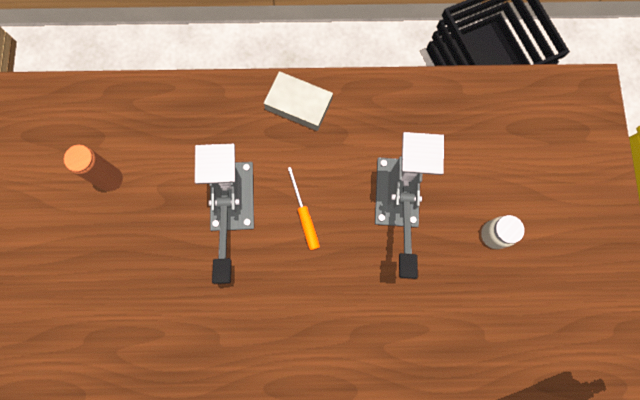

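Both views show two jacks. The left one (scene saddle ~(340,268), top ~(215,163), pad top ~(222,270)) looks lower than the right one (scene ~(234,115), top ~(423,153), pad ~(408,265)). I'll measure both by triangulation.

```bash
cat >> h.py <<'E'
def blob(im,mask_fn,x0,y0,x1,y1):
    """min-area-rect centre + corners of the largest blob in a window"""
    m=np.zeros(im.shape[:2],np.uint8); m[y0:y1,x0:x1]=mask_fn(im[y0:y1,x0:x1].astype(int))*255
    k=max(cv2.findContours(m,cv2.RETR_EXTERNAL,cv2.CHAIN_APPROX_NONE)[0],key=cv2.contourArea)
    q=cv2.approxPolyDP(cv2.convexHull(k),0.06*cv2.arcLength(k,True),True)[:,0].astype(float)
    M=cv2.moments(k); return (M['m10']/M['m00'],M['m01']/M['m00']),q,cv2.contourArea(k)
white=lambda a:(a.min(2)>195)
dark=lambda a:(a.max(2)<62)&(a.max(2)-a.min(2)<15)
def diagc(q):
    """perspective-true centre: crossing of diagonals"""
    if len(q)!=4: return q.mean(0)
    h=lambda p:np.array([*p,1]); c=np.cross(np.cross(h(q[0]),h(q[2])),np.cross(h(q[1]),h(q[3]))); return c[:2]/c[2]
def tri(c1,p1,c2,p2):
    o1,d1=ray(c1,*p1);o2,d2=ray(c2,*p2)
    t=np.linalg.lstsq(np.c_[d1,-d2],o2-o1,rcond=None)[0]
    a,b=o1+d1*t[0],o2+d2*t[1]; return (a+b)/2,np.linalg.norm(a-b)
E
python3 - <<'E'
from h import *
s=cv2.imread('pics/s1.png')[:,:,::-1];t=cv2.imread('pics/t1.png')[:,:,::-1]
cs,ct=eyes.calibration('scene'),eyes.calibration('top')
for n,ws,wt in(('L',(300,235,380,305),(185,135,245,190)),('R',(200,90,262,140),(395,125,455,180))):
    _,qs,a1=blob(s,white,*ws);_,qt,a2=blob(t,white,*wt)
    print(n,'saddle',np.round(qs).tolist(),np.round(qt).tolist(),tri(cs,diagc(qs),ct,diagc(qt)))
    for z in(200,225,257): print(z,[np.round(np.linalg.norm(onz(ct,*qt[i],z)-onz(ct,*qt[(i+1)%len(qt)],z)),1) for i in range(len(qt))])
for n,ws,wt in(('L',(400,215,445,252),(205,252,240,290)),('R',(303,105,338,137),(392,248,425,284))):
    p,qs,_=blob(s,dark,*ws);r,qt,_=blob(t,dark,*wt)
    print(n,'pad',np.round(p),np.round(r),np.round(qt).tolist(),tri(cs,p,ct,r))
    print('top z150',[np.round(onz(ct,*q,150)).tolist() for q in qt],onz(ct,*r,150))
E
```

```text
L saddle [[345.0, 243.0], [369.0, 274.0], [333.0, 295.0], [310.0, 263.0]] [[233.0, 144.0], [234.0, 180.0], [196.0, 182.0], [195.0, 146.0]] (array([664.10611106, 152.73266663, 218.46100906]), np.float64(0.553629209483051))
200 [np.float64(72.8), np.float64(73.1), np.float64(72.8), np.float64(74.2)]
225 [np.float64(70.8), np.float64(71.0), np.float64(70.8), np.float64(72.2)]
257 [np.float64(68.3), np.float64(68.5), np.float64(68.2), np.float64(69.6)]
R saddle [[256.0, 90.0], [256.0, 120.0], [222.0, 132.0], [210.0, 109.0]] [[404.0, 132.0], [443.0, 135.0], [442.0, 173.0], [403.0, 170.0]] (array([ 665.35197708, -234.18823548,  254.33123377]), np.float64(6.168497324704719))
200 [np.float64(76.9), np.float64(77.7), np.float64(75.6), np.float64(77.8)]
225 [np.float64(74.7), np.float64(75.6), np.float64(73.5), np.float64(75.7)]
257 [np.float64(72.0), np.float64(72.9), np.float64(70.8), np.float64(72.9)]Traceback (most recent call last):
  File "<stdin>", line 9, in <module>
  File "h.py", line 17, in blob
    M=cv2.moments(k); return (M['m10']/M['m00'],M['m01']/M['m00']),q,cv2.contourArea(k)
                              ~~~~~~~~^~~~~~~~~
ZeroDivisionError: float division by zero
```

```bash
python3 - <<'E'
from h import *
s=cv2.imread('pics/s1.png')[:,:,::-1];t=cv2.imread('pics/t1.png')[:,:,::-1]
cs,ct=eyes.calibration('scene'),eyes.calibration('top')
print(s[236,425],s[120,322],t[270,222],t[265,408])
dark=lambda a:(a.max(2)<80)&(a.max(2)-a.min(2)<14)
for n,ws,wt in(('L',(408,218,445,252),(205,258,240,290)),('R',(308,108,338,137),(392,252,425,284))):
    p,qs,_=blob(s,dark,*ws);r,qt,_=blob(t,dark,*wt)
    print(n,'pad',np.round(p),np.round(r),np.round(qt).tolist(),tri(cs,p,ct,r))
    print('top z150',[np.round(onz(ct,*q,150)).tolist() for q in qt],onz(ct,*r,150))
# saddle yaw from top
print('scaddle L',[np.round(onz(ct,*q,218)).tolist() for q in [[233,144],[234,180],[196,182],[195,146]]])
E
```

```text
[69 59 54] [69 58 53] [62 59 59] [58 57 59]
L pad [422. 244.] [221. 270.] [[229.0, 259.0], [229.0, 282.0], [213.0, 282.0], [213.0, 261.0]] (array([467.95372093, 151.45104882, 123.54357683]), np.float64(0.26239942349145756))
top z150 [[488.0, 132.0, 150.0], [444.0, 132.0, 150.0], [444.0, 163.0, 150.0], [485.0, 164.0, 150.0]] [466.02789443 147.04962861 150.        ]
R pad [310. 130.] [408. 265.] [[415.0, 255.0], [416.0, 277.0], [401.0, 277.0], [399.0, 255.0]] (array([ 480.5164459 , -233.68261984,  107.86987807]), np.float64(19.902427197284112))
top z150 [[490.0, -234.0, 150.0], [447.0, -233.0, 150.0], [448.0, -204.0, 150.0], [491.0, -202.0, 150.0]] [ 469.95236191 -217.91943734  150.        ]
scaddle L [[702.0, 118.0, 218.0], [630.0, 115.0, 218.0], [628.0, 187.0, 218.0], [699.0, 191.0, 218.0]]
```

Left jack: saddle at (664, 153, z≈218), the low one. Pad at (466, 147) in the plane of its top, 198 mm from the ram axis, which matches the expected 53+145. The right saddle triangulates to about 254, against 257 given. I'll move above the pad with the fingers shut.

Request:
move_arm(increments=[[33.7,-32.9,-0.5,0,0,8],[33.7,-32.9,-0.5,0,0,18],[33.7,-32.9,-0.5,0,0,18],[33.7,-32.9,-0.5,0,0,18],[33.7,-32.9,-0.5,0,0,18],[33.7,-32.9,-0.5,0,0,18],[33.7,-32.9,-0.5,0,0,18],[33.7,-32.9,-0.5,0,0,18],[33.7,-32.9,-0.5,0,0,18],[33.7,-32.9,-0.5,0,0,18],[48.9,-64.4,4,0,0,18],[48.9,-64.4,4,0,0,18],[48.9,-64.4,4,0,0,18],[48.9,-64.4,4,0,0,18],[48.9,-64.4,4,0,0,18],[48.9,-64.4,4,0,0,18],[48.9,-64.4,4,0,0,18],[48.9,-64.4,4,0,0,18],[48.9,-64.4,4,0,0,18],[48.9,-64.4,4,0,0,18]], grip=-1)

```text
clock: 2.1
eef_pos: [466.4, 144.7, 191.1]
tool_rot: [3.14, 0.001, 0.0]
force: [-0.1, -1.0, -0.1]
width: -0.0
```

```bash
python3 - <<'E'
from h import *
print(ctrl.read_state()['eef_pos']); snap('wrist','w1.png')
E
```

```text
[466.40027283 144.67662831 191.13039759]
```

View pics/w1.png

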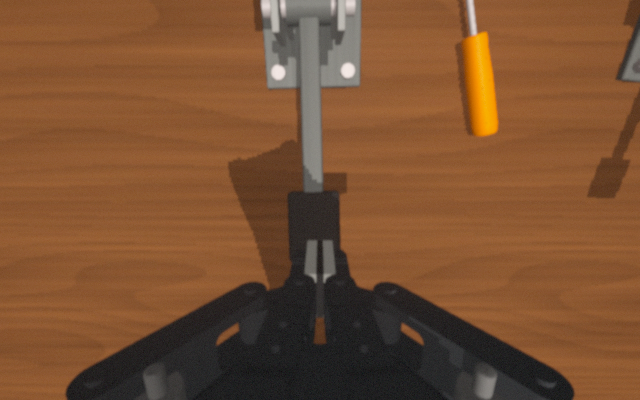

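The fingers sit over the pad, whose far edge is at row 193 (x≈492, so its centre is at about 467) and whose centre column is about 314. First press, approaching the stop.

Request:
move_arm(increments=[[0,0,1,0,0,0],[0,0,2.5,0,0,0],[0,0,3.5,0,0,0],[0,0,4.5,0,0,0],[0,0,5.5,0,0,0],[0,0,6.5,0,0,0],[0,0,7.5,0,0,0],[0,0,8.5,0,0,0],[0,0,9.5,0,0,0],[0,0,10.2,0,0,0],[0,0,10.8,0,0,0],[0,0,11.2,0,0,0],[0,0,11.2,0,0,0],[0,0,11.2,0,0,0]])

```text
clock: 3.55
eef_pos: [468.3, 145.8, 80.5]
tool_rot: [-3.141, -0.003, 0.001]
force: [-1.5, -2.4, 16.1]
width: -0.1
```

Request:
move_arm(increments=[[0,0,0.2,0,0,0],[0,0,0.3,0,0,0],[0,0,0.3,0,0,0]])

```text
clock: 3.85
eef_pos: [468.4, 145.8, 79.9]
tool_rot: [-3.141, -0.005, 0.0]
force: [-7.6, -3.7, 43.3]
width: 0.0
```

Stop reached: the force jumped to 43 N at z≈80. Raising now, with time allowed for the lever to spring back.

Request:
move_arm(increments=[[0,0,-3,0,0,0],[0,0,-7,0,0,0],[0,0,-11.5,0,0,0],[0,0,-11.5,0,0,0],[0,0,-11.5,0,0,0],[0,0,-11.5,0,0,0],[0,0,-11.5,0,0,0],[0,0,-11.5,0,0,0],[0,0,-11.5,0,0,0],[0,0,-11.5,0,0,0],[0,0,-11.5,0,0,0]])

```text
clock: 4.95
eef_pos: [466.7, 146.1, 191.1]
tool_rot: [3.141, 0.0, 0.002]
force: [0.6, -0.3, -0.3]
width: 0.3
```

```bash
python3 - <<'E'
from h import *
print(ctrl.read_state()['eef_pos'])
s=snap('scene','s2.png');t=snap('top','t2.png')
cv2.imwrite('pics/c2.png',np.hstack([s[60:360,180:480],t[90:390,170:470]])[:,:,::-1])
cs,ct=eyes.calibration('scene'),eyes.calibration('top')
_,qs,_=blob(s,white,300,215,390,305)
_,qt,_=blob(t,white,180,125,245,190)
print(qs.tolist(),qt.tolist(),tri(cs,diagc(qs),ct,diagc(qt)) )
E
```

```text
[466.68332009 146.14372519 191.12670273]
[[345.0, 240.0], [369.0, 271.0], [333.0, 293.0], [310.0, 260.0]] [[232.0, 142.0], [233.0, 179.0], [194.0, 181.0], [194.0, 145.0]] (array([664.08563478, 153.30058162, 229.40993526]), np.float64(0.3480470677430844))
```

View pics/c2.png

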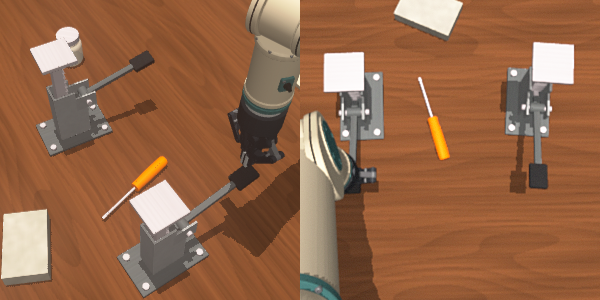

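The lever sprang back, with the pad up under the fingers, and the saddle rose to about 225–229. Before the next stroke I'll refine the measurement to sub-pixel, fitting both saddles the same way.

```bash
cat >> h.py <<'E'
def quad(im,w):
    """sub-pixel corners: refine each edge by line fit of contour points, intersect; starts from top-brightness mask"""
    g=cv2.GaussianBlur(im.min(2),(0,0),0.7).astype(np.float32)
    _,q,_=blob(im,white,*w)
    return cv2.cornerSubPix(g,q.astype(np.float32).reshape(-1,1,2),(5,5),(-1,-1),(3,50,.01))[:,0]
def order(q): return q[np.argsort(np.arctan2(*(q-q.mean(0)).T[::-1]))]
def zsad(tag,out=True):
    cs,ct=eyes.calibration('scene'),eyes.calibration('top')
    s=cv2.imread(f'pics/s{tag}.png')[:,:,::-1];t=cv2.imread(f'pics/t{tag}.png')[:,:,::-1]
    for n,ws,wt in(('L',(300,205,390,305),(175,115,245,190)),('R',(200,90,262,140),(395,125,455,180))):
        qs,qt=quad(s,ws),quad(t,wt)
        # match every top corner to the scene corner with the smallest ray gap
        r=[]
        for b in qt:
            p,gap=min((tri(cs,a,ct,b) for a in qs),key=lambda x:x[1]+ (0 if 170<x[0][2]<300 else 99))
            r.append((*np.round(p,1).tolist(),round(gap,1)))
        print(n,'z',[x[2] for x in r],'gap',[x[3] for x in r],'mean xy',np.mean([x[:2] for x in r],0).round(1),'scene',qs.round(1).tolist())
E
python3 - <<'E'
from h import *
zsad(1);zsad(2)
E
```

```text
L z [219.8, 219.4, 219.9, 219.8] gap [np.float64(3.5), np.float64(1.3), np.float64(1.1), np.float64(0.5)] mean xy [664.2 153.1] scene [[344.5, 242.0], [370.70001220703125, 273.79998779296875], [332.8999938964844, 296.3999938964844], [310.0, 263.0]]
R z [254.4, 255.5, 283.0, 254.2] gap [np.float64(1.1), np.float64(1.1), np.float64(23.9), np.float64(2.8)] mean xy [ 663.6 -231. ] scene [[258.20001220703125, 90.9000015258789], [258.0, 121.19999694824219], [221.8000030517578, 132.89999389648438], [209.1999969482422, 108.5]]
L z [229.0, 228.9, 229.2, 229.3] gap [np.float64(3.5), np.float64(0.6), np.float64(0.1), np.float64(0.1)] mean xy [664.2 152.8] scene [[344.70001220703125, 239.1999969482422], [370.3999938964844, 271.0], [332.70001220703125, 293.70001220703125], [310.0, 260.0]]
R z [254.5, 255.5, 283.0, 254.1] gap [np.float64(1.0), np.float64(1.1), np.float64(23.9), np.float64(2.8)] mean xy [ 663.6 -231. ] scene [[258.20001220703125, 90.9000015258789], [258.0, 121.19999694824219], [221.8000030517578, 132.8000030517578], [209.1999969482422, 108.5]]
```

The four corners agree. The left saddle went from 219.7 to 229.1 (a first tooth of 9.4), and the right reads about 254.7 (its third corner merges with the bottle). That leaves roughly 26–28 mm, so two more strokes. Next, stroke 2.

Request:
move_arm(increments=[[0,0,2.5,0,0,0],[0,0,3.5,0,0,0],[0,0,4.5,0,0,0],[0,0,5.5,0,0,0],[0,0,6.5,0,0,0],[0,0,7.5,0,0,0],[0,0,8.5,0,0,0],[0,0,9.5,0,0,0],[0,0,10.2,0,0,0],[0,0,10.8,0,0,0],[0,0,11.3,0,0,0],[0,0,11.3,0,0,0],[0,0,11.3,0,0,0],[0,0,11.3,0,0,0]])

```text
clock: 6.45
eef_pos: [467.6, 146.2, 80.2]
tool_rot: [-3.141, -0.003, 0.001]
force: [-5.4, -1.6, 23.2]
width: 0.2
```

Request:
move_arm(increments=[[0,0,-3,0,0,0],[0,0,-7,0,0,0],[0,0,-11.3,0,0,0],[0,0,-11.3,0,0,0],[0,0,-11.3,0,0,0],[0,0,-11.3,0,0,0],[0,0,-11.3,0,0,0],[0,0,-11.3,0,0,0],[0,0,-11.3,0,0,0],[0,0,-11.3,0,0,0],[0,0,-11.3,0,0,0],[0,0,-11.3,0,0,0],[0,0,-11.3,0,0,0]])

```text
clock: 7.75
eef_pos: [466.8, 146.2, 191.4]
tool_rot: [-3.142, -0.0, 0.002]
force: [-0.6, 0.2, -0.0]
width: -0.1
```

```bash
python3 - <<'E'
from h import *
print(ctrl.read_state()['eef_pos']); snap('scene','s3.png');snap('top','t3.png');zsad(3)
E
```

```text
[466.76402104 146.16950282 191.35654479]
L z [246.0, 242.8, 242.0, 243.3] gap [np.float64(1.7), np.float64(0.4), np.float64(0.4), np.float64(0.5)] mean xy [664.4 152.4] scene [[344.8999938964844, 234.8000030517578], [371.20001220703125, 267.5], [333.29998779296875, 289.8999938964844], [307.1000061035156, 253.89999389648438]]
R z [254.5, 255.5, 283.0, 254.1] gap [np.float64(1.0), np.float64(1.1), np.float64(23.9), np.float64(2.7)] mean xy [ 663.6 -231. ] scene [[258.20001220703125, 90.9000015258789], [258.0, 121.19999694824219], [221.8000030517578, 132.8000030517578], [209.1999969482422, 108.5]]
```

The left saddle is at about 243 (+14) and the remainder is 12–14 mm, so one more stroke.

Request:
move_arm(increments=[[0,0,2.5,0,0,0],[0,0,3.5,0,0,0],[0,0,4.5,0,0,0],[0,0,5.5,0,0,0],[0,0,6.5,0,0,0],[0,0,7.5,0,0,0],[0,0,8.5,0,0,0],[0,0,9.5,0,0,0],[0,0,10.2,0,0,0],[0,0,10.8,0,0,0],[0,0,11.3,0,0,0],[0,0,11.3,0,0,0],[0,0,11.3,0,0,0],[0,0,11.3,0,0,0]])

```text
clock: 9.25
eef_pos: [467.6, 146.2, 80.2]
tool_rot: [-3.141, -0.002, 0.001]
force: [-4.7, -0.8, 23.0]
width: -0.5
```

Request:
move_arm(increments=[[0,0,-3,0,0,0],[0,0,-7,0,0,0],[0,0,-11.3,0,0,0],[0,0,-13,0,0,0],[0,0,-13,0,0,0],[0,0,-13,0,0,0],[0,0,-13,0,0,0],[0,0,-13,0,0,0],[0,0,-13,0,0,0],[0,0,-13,0,0,0],[0,0,-13,0,0,0],[0,0,-13,0,0,0],[0,0,-13,0,0,0]])

```text
clock: 10.55
eef_pos: [466.8, 146.2, 208.3]
tool_rot: [-3.142, -0.0, 0.002]
force: [0.1, 0.3, -0.4]
width: 0.2
```

```bash
python3 - <<'E'
from h import *
print(ctrl.read_state()['eef_pos']); s=snap('scene','s4.png');t=snap('top','t4.png');zsad(4)
cv2.imwrite('pics/c4.png',np.hstack([s[60:360,180:480],t[90:390,170:470]])[:,:,::-1])
E
```

```text
[466.76430182 146.15385186 208.33749638]
L z [236.7, 256.5, 255.3, 257.5] gap [np.float64(8.7), np.float64(0.6), np.float64(0.7), np.float64(0.4)] mean xy [667. 153.] scene [[345.29998779296875, 230.3000030517578], [372.0, 263.70001220703125], [333.5, 285.79998779296875], [300.0, 260.0]]
R z [254.5, 255.5, 283.0, 254.2] gap [np.float64(1.0), np.float64(1.1), np.float64(23.9), np.float64(2.7)] mean xy [ 663.6 -231. ] scene [[258.20001220703125, 90.9000015258789], [258.0, 121.19999694824219], [221.8000030517578, 132.8000030517578], [209.1999969482422, 108.5]]
```

View pics/c4.png

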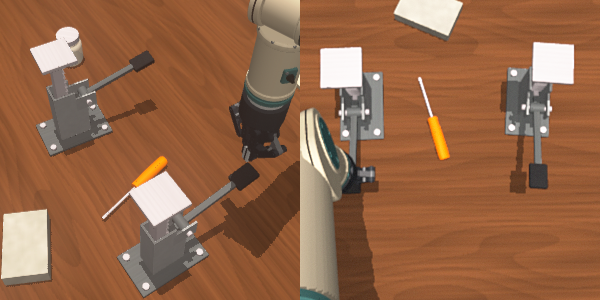

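The left saddle now reads about 256.4 from its three clean corners; the fourth is spoiled by the screwdriver shaft behind it. The right saddle hasn't moved (~254.7 measured, 257 given). The lever is up and the gripper is about 55 mm clear of the pad, so I'm handing in.

```bash
python3 -c "
from cell import ctrl
print(ctrl.finish_job())"
```

```text
the job is handed in; nothing more can be done
None
```

The left jack was the lower one. I pumped its lever three full strokes with shut fingers on the pad, each down to the hard stop and fully back up, and handed the job in at about 10.7 s.

- **Heights:** The left saddle went 219.7 → 229.1 → about 243 → about 256.4 mm. The right saddle read about 254.7 mm, unchanged in every picture (about 257 given). They are level to within about 2 mm, inside the 4 mm allowed.
- **At hand-in:** The lever was back up, and the fingers were about 55 mm above the pad, touching nothing.
- **Bad corner readings:** Some saddle corners measured wrongly and I left them out of the final averages. One right corner read 283 in every picture because of the bottle behind it. One left corner read 237 in the last picture because of the screwdriver.
- **Force:** The first stroke pushed the fingers against the stop with a reading of 43 N, so I eased off to about 23 N for the other two. This was at the fingertips, not the gripper's body, and far below the 120 N wrist limit.

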